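# Reload a row of parts into the test rack in reverse order

## Task

Three capacitors and a block battery stand in a row in the grey cups of the aluminium holding rail, in an order that changes. Move all four into the bays of the black test rack, one part to a bay, in reverse order: the part at the left end of the rail goes into the bay at the right end of the rack, the next one into the bay beside it, and so on. Leave each part standing upright, flat on the floor of its bay, and released.

Things in the scene. Friction and masses are not known exactly. Their poses are not given: they have to be found in the camera images.
- large_capacitor: blue round can, 32 mm diameter, 50 mm tall. Loose, 14 to 65 g. Origin at the centre of its underside, z up. Stands upright in one of the four cups at the start, within 4 mm of the cup's centre; which cup changes.
- medium_capacitor: black round can, 25 mm diameter, 42 mm tall. Loose, 14 to 65 g. Origin at the centre of its underside, z up. Stands upright in one of the four cups at the start, within 4 mm of the cup's centre; which cup changes.
- small_capacitor: blue round can, 18 mm diameter, 30 mm tall. Loose, 14 to 65 g. Origin at the centre of its underside, z up. Stands upright in one of the four cups at the start, within 4 mm of the cup's centre; which cup changes.
- block_battery: upright block battery, 18 mm (its x) by 26 mm (its y), 48 mm tall with its terminals; the flat sides to grip face along its x and are within 0.2 rad of the rail's x. Loose, 14 to 65 g. Origin at the centre of its underside, z up. Stands upright in one of the four cups at the start, within 4 mm of the cup's centre; which cup changes.
- cup_a: Fixed grey plastic square cup, 58 x 58 mm outside, 46 x 46 mm inside, 9 mm tall with a 3 mm floor (rim 6 mm above the floor); all four cups look alike. This is the one the large capacitor stands in at the start, so it still marks where that part came from. Origin at the centre of its underside (9 mm above the worktop), axes as the rail's.
- cup_b: Fixed grey plastic square cup, 58 x 58 mm outside, 46 x 46 mm inside, 9 mm tall with a 3 mm floor (rim 6 mm above the floor); all four cups look alike. This is the one the medium capacitor stands in at the start, so it still marks where that part came from. Origin at the centre of its underside (9 mm above the worktop), axes as the rail's.
- cup_c: Fixed grey plastic square cup, 58 x 58 mm outside, 46 x 46 mm inside, 9 mm tall with a 3 mm floor (rim 6 mm above the floor); all four cups look alike. This is the one the small capacitor stands in at the start, so it still marks where that part came from. Origin at the centre of its underside (9 mm above the worktop), axes as the rail's.
- cup_d: Fixed grey plastic square cup, 58 x 58 mm outside, 46 x 46 mm inside, 9 mm tall with a 3 mm floor (rim 6 mm above the floor); all four cups look alike. This is the one the block battery stands in at the start, so it still marks where that part came from. Origin at the centre of its underside (9 mm above the worktop), axes as the rail's.
- holding_rail: Fixed flat aluminium rail, 262 mm (its y) by 66 mm (its x), top 9 mm above the worktop; end stops reach 19 mm. The cups stand on it in one row, centres at y = +90, +30, -30, -90 mm. Origin at its centre at worktop height; x away from the robot, y to the robot's left; turned at most 0.15 rad. May be the nearer or the farther rack.
- test_rack: Fixed black rack, 256 mm (its y) by 62 mm (its x), 16 mm tall, empty at the start. Four square bays with grey floors in one row, each 46 x 46 mm inside, floor 10 mm above the worktop (6 mm below the rim), centres at y = +90, +30, -30, -90 mm. Brass studs on its far edge. Origin at its centre at worktop height; x away from the robot, y to the robot's left; turned at most 0.15 rad.
Not all that is in view belongs to the job. Leave any green, pink or purple look-alike of the large_capacitor alone.

How it is judged:
By the outcome, as a careful person would: the job done as asked, in the order asked, and still so for the second after the job is handed in, with the robot touching nothing.
It also fails if it takes over 93 s, if anything falls off the work surface, if the arm or the gripper's body presses on something with over 40 N, if the wrist force passes 120 N, or if a joint passes its speed limit or range.

## Robot

A 7-joint arm with a two-finger parallel gripper is mounted at the origin on a cart in front of the work surface, level with it; the furniture and walls round the work are solid. World frame = base frame: x ahead of the robot, y to its left, z up, the work surface at z = 0. Lengths are in m, angles in degrees, forces in N, time in s.
With the tool pointing down it reaches from about 0.4 to 0.875 m from the base axis. Payload 6.5 kg.
Tool frame: the origin (TCP) lies at the very end of the fingers, on their centre line; the grasp point (between the pads) lies 19 mm behind it; z points along the fingers, y is the line along which they close (so a half turn about z gives the same grasp; the last joint's range is limited). The gripper opens to 88 mm and grips with 3 to 60 N. Pads are 18 mm wide; open, the fingers measure 123 mm over their backs; the gripper's body (75 mm by 187 mm) begins 45 mm behind the grasp point.
Start: joints at [73.384, 30.733, -0.252, 88.115, 0.149, 61.152, -4.079], TCP at [0.144, -0.634, 0.239] pointing down, gripper open.
Joint ranges: [-154.64, 154.64], [-21.42, 123.67], [-72.66, 72.17], [13.99, 137.28], [-74.86, 254.86], [10.95, 109.41], [-158.01, 158.01]. Speed limits (degrees/s): [136.94, 136.94, 180, 180, 180, 180, 180].

## Interface

Orientations are given as a 3x3 rotation matrix whose columns are the frame's x, y, z axes.
In Python, from rig import manip, viewer, ticket gives the robot as it stands.
- The arm moves only by the tool drive_tool, never from a script. Its argument "increments" is a list of rows, each an object with "twist": the turn, a rotation vector about the tool's x, y, z scaled (see below), a list of three; "delta_pos": the shift along the tool's x, y, z scaled (see below), a list of three; "jaw": the finger opening in mm, from 0 to 88.1. A call has exactly 5 rows; each row is the pose to reach, as a shift and turn from the pose commanded when the call began, along the tool's axes at that moment; what a row does not reach only later rows make up. The controller multiplies each number of a shift by 0.25 m and each number of a turn by 30 degrees. A row lasts 1/12 s, in which the tool goes at most 41.7 mm and 7.16 degrees, less where a joint would pass 70% of its speed; a pose out of reach is approached as far as the arm can. A call with a number of a shift or a turn outside -1 to 1 is refused whole. A call with a gripper value outside its range is refused whole. The fingers move at their own pace and stop on an object; the grip force is fixed at half the most. Time passes only in rows, so rows that repeat a pose let the fingers close, or fill a call up. It gives the time, the measured TCP pose, the force, the opening and the grip force at its end, in the units of the state.
- manip.state(): the state, without advancing time (a new reading comes with each control period).
- viewer.get_image(name): name is "scene" or "top"; returns the picture (400x640x3 uint8, red, green, blue); there is no depth.
- viewer.get_calibration(name): a dict with "mtx" (3x3 intrinsics, pixels), "pose" (4x4, takes a point from camera to world coordinates). Camera axes: x right, y down, z forward; pixel columns grow to the right and rows downward; lengths in m; the calibration is good to about 2 mm. A picture is of the moment at which its call begins. get_calibration takes no time and is no camera call.
- ticket.sign_off(): hands the job in; it is judged then, once.
Trained networks look in the newest picture that a camera, given by its name, has taken for a name from the list of things; names that differ only in an ending like _2 or _b are one class to them, and where a whole thing is asked for, a point or a joint stands for the part that bears it (a point fixed in the world has none). Each returns a list of dicts, best first, with "score" (0 to 1); they miss things now and then, are a little off and sometimes report something else, mostly with a low value. They report only what shows in the picture. A call takes as long as a camera call. They do not tell look-alikes from the thing itself.
- viewer.recognise(camera, label): "rect" ([left, top, right, bottom] in pixels, round what is visible of it).
- viewer.silhouettes(camera, label): "mask" (400x640 bool, what is visible of it) and "rect" ([left, top, right, bottom] in pixels, round what is visible of it).
- viewer.spot_point(camera, label): "centre" ([column, row] in pixels: a listed point, or the origin of a listed thing).
The state is a dict: "time": time; "q": joint angles; "qvel": joint speeds; "effort": joint torques, N m; "tool_pos": TCP position; "tool_rot": TCP orientation; "contact_force": force on the tool from outside, world axes, zero at the start; "ft_torque": the same for the moment, N m; "finger_gap": opening from 0.0 (shut) to 1.0 (fully open); "grasp_force": force on a finger pad.
Only numpy, scipy, OpenCV 4.12 (cv2) and the standard library are available. Lean on these libraries where they do the work, as an engineer would, in place of code of your own. Each camera call takes 0.05 s, during which the arm holds its last target. There are 200 camera calls.

## Working session

There is one attempt and no reset: what is moved stays moved. The work goes in short steps, Python scripts to look and compute and a tool call to move; the robot and the scene stay as the last step left them, time stands still between calls to the robot, and variables do not carry over. Pictures are saved under pics/ and viewed, at most 14 in all, crops included, and the job is handed in when it is done.

Besides the shell and the picture viewer there is one more tool, called in YAML: its name, and indented under it one key for each argument. drive_tool: Moves the arm, as the interface text tells. Shifts and turns lie within -1 to 1; 1 stands for 0.25 m of shift or 30 degrees of turn. Its arguments: {"type":"object","properties":{"increments":{"type":"array","items":{"type":"object","properties":{"twist":{"type":"array","items":{"type":"number","minimum":-1,"maximum":1}},"delta_pos":{"type":"array","items":{"type":"number","minimum":-1,"maximum":1}},"jaw":{"type":"number"}}}}},"required":["increments"]}

```bash
mkdir -p pics; cat > h.py <<'E'
import numpy as np, cv2
from rig import manip, viewer, ticket
def cal(n):
    c=viewer.get_calibration(n); return np.array(c["mtx"]),np.array(c["pose"])
def ray(n,p):
    K,T=cal(n); d=T[:3,:3]@np.linalg.inv(K)@np.array([p[0],p[1],1.]); return T[:3,3],d/np.linalg.norm(d)
def onz(n,p,z):
    o,d=ray(n,p); return o+d*(z-o[2])/d[2]
def tri(a,pa,b,pb):
    o1,d1=ray(a,pa);o2,d2=ray(b,pb)
    s=np.linalg.lstsq(np.c_[d1,-d2],o2-o1,rcond=None)[0]
    x,y=o1+d1*s[0],o2+d2*s[1]; return (x+y)/2,np.linalg.norm(x-y)
def proj(n,X):
    K,T=cal(n); c=K@(T[:3,:3].T@(np.asarray(X)-T[:3,3])); return c[:2]/c[2]
def save(n,f):
    cv2.imwrite('pics/'+f,viewer.get_image(n)[:,:,::-1])
E
python3 - <<'E'
from h import *
np.set_printoptions(precision=4,suppress=True)
save('top','t0.png');save('scene','s0.png')
for n in('top','scene'):
    print(n,cal(n)[0][0,0],cal(n)[1])
    for l in ['large_capacitor','medium_capacitor','small_capacitor','block_battery','cup_a','holding_rail','test_rack']:
        print(n,l,[(np.round(d['centre'],1).tolist(),round(d['score'],2)) for d in viewer.spot_point(n,l)],[(np.round(d['rect']).tolist(),round(d['score'],2)) for d in viewer.recognise(n,l)][:6])
s=manip.state();print(s['time'],s['tool_pos'],s['tool_rot'])
E
```

```text
top 458.4949856946161 [[-0.0033 -0.9836  0.1805  0.2929]
 [-0.9999  0.0058  0.0131  0.0777]
 [-0.014  -0.1805 -0.9835  1.1707]
 [ 0.      0.      0.      1.    ]]
top large_capacitor [([219.7, 304.8], 0.64), ([386.6, 129.6], 0.63), ([294.8, 154.9], 0.57), ([423.6, 124.7], 0.56), ([336.5, 165.3], 0.52)] [([379.0, 116.0, 393.0, 133.0], 0.73), ([290.0, 142.0, 301.0, 156.0], 0.69), ([212.0, 299.0, 228.0, 313.0], 0.6), ([421.0, 112.0, 435.0, 130.0], 0.53), ([332.0, 156.0, 345.0, 174.0], 0.44)]
top medium_capacitor [] [([403.0, 153.0, 415.0, 163.0], 0.55)]
top small_capacitor [([359.9, 164.0], 0.51)] [([358.0, 154.0, 362.0, 168.0], 0.38)]
top block_battery [([369.5, 162.2], 0.73), ([404.6, 163.2], 0.65)] []
top cup_a [([357.1, 164.1], 0.87), ([334.1, 168.1], 0.83), ([379.0, 162.4], 0.74), ([406.5, 157.3], 0.57)] [([324.0, 156.0, 349.0, 178.0], 0.89), ([396.0, 147.0, 417.0, 174.0], 0.83), ([348.0, 153.0, 371.0, 176.0], 0.79), ([368.0, 150.0, 393.0, 174.0], 0.76)]
top holding_rail [([370.1, 161.1], 0.88)] [([322.0, 147.0, 426.0, 182.0], 0.76)]
top test_rack [([342.4, 225.7], 0.87)] [([292.0,
[... 645 characters left out ...]
small_capacitor [([366.9, 209.0], 0.44)] [([365.0, 194.0, 374.0, 210.0], 0.58), ([271.0, 209.0, 377.0, 261.0], 0.36)]
scene block_battery [([412.4, 219.1], 0.57)] [([411.0, 204.0, 419.0, 223.0], 0.73)]
scene cup_a [([370.9, 203.6], 0.84), ([392.9, 213.1], 0.72), ([349.4, 201.0], 0.68), ([409.6, 220.0], 0.62)] [([401.0, 207.0, 426.0, 230.0], 0.74), ([334.0, 195.0, 362.0, 209.0], 0.67), ([358.0, 196.0, 383.0, 216.0], 0.52)]
scene holding_rail [([379.4, 211.6], 0.85)] [([330.0, 183.0, 432.0, 233.0], 0.83)]
scene test_rack [([321.0, 236.9], 0.58)] [([272.0, 212.0, 376.0, 262.0], 0.55)]
1.5 [ 0.1443 -0.6338  0.2387] [[ 0.9751  0.222  -0.    ]
 [ 0.222  -0.9751  0.    ]
 [-0.     -0.     -1.    ]]
```

```bash
ls pics
```

```text
s0.png
t0.png
```

```bash
python3 - <<'E'
import cv2
a=cv2.imread('pics/t0.png')[105:255,280:445];cv2.imwrite('pics/t0c.png',cv2.resize(a,None,fx=4,fy=4,interpolation=cv2.INTER_CUBIC))
a=cv2.imread('pics/s0.png')[155:275,265:465];cv2.imwrite('pics/s0c.png',cv2.resize(a,None,fx=4,fy=4,interpolation=cv2.INTER_CUBIC))
E
```

```text
(no output)
```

View pics/t0c.png

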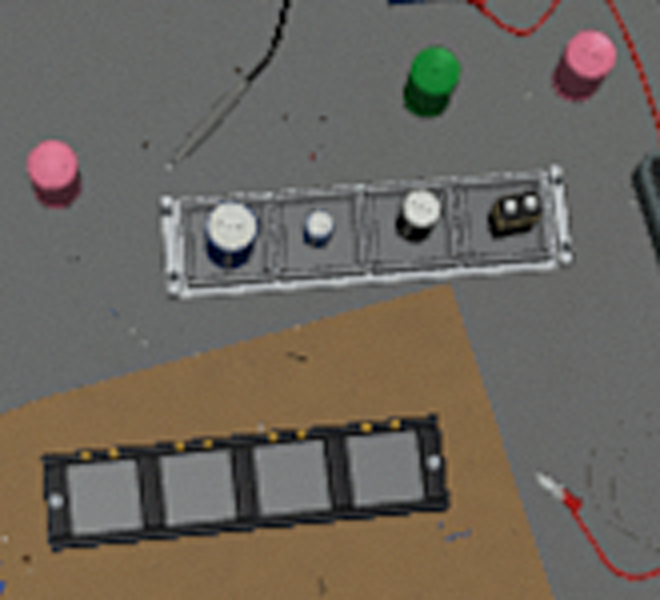

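View pics/s0c.png

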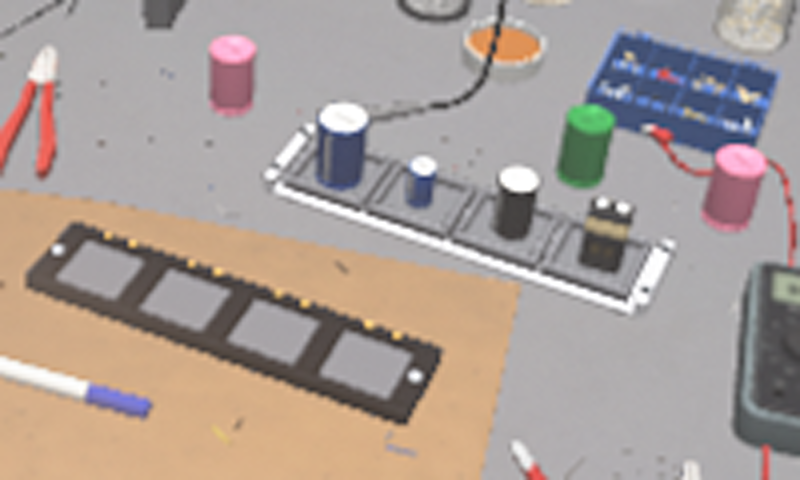

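View pics/s0.png

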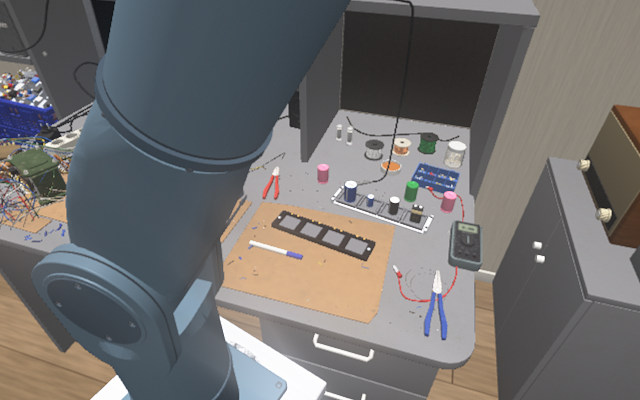

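View pics/t0.png

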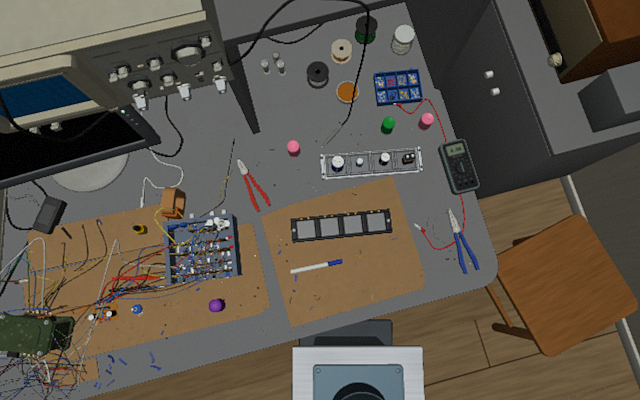

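```bash
python3 - <<'E'
from h import *
np.set_printoptions(precision=4,suppress=True)
I={'top':cv2.imread('pics/t0.png'),'scene':cv2.imread('pics/s0.png')}
off={'top':(280,105),'scene':(265,155)}
f=lambda n,p:((p[0]+.5)/4-.5+off[n][0],(p[1]+.5)/4-.5+off[n][1])
def blob(n,p,thr,gt=True,r=9):
    c=f(n,p);u,v=int(round(c[0])),int(round(c[1]))
    g=cv2.cvtColor(I[n],cv2.COLOR_BGR2GRAY)[v-r:v+r+1,u-r:u+r+1]
    g=cv2.resize(g,None,fx=8,fy=8,interpolation=cv2.INTER_CUBIC)
    _,L,st,ce=cv2.connectedComponentsWithStats((g>thr).astype(np.uint8))
    k=L[len(g)//2,len(g)//2]
    if k==0: return None,0
    return ((ce[k][0]+.5)/8-.5+u-r,(ce[k][1]+.5)/8-.5+v-r),st[k][4]/64
def show(lbl,pt,ps,thr=None,tm='top'):
    if thr: (a,na),(b,nb)=blob('top',pt,thr),blob('scene',ps,thr)
    else: a,b,na,nb=f('top',pt),f('scene',ps),0,0
    if a is None or b is None: print(lbl,'miss',a,b);return
    print(lbl,np.round(a,1),np.round(b,1),round(na),round(nb),*tri('top',a,'scene',b))
for i,(pt,ps) in enumerate([((103,496),(98,268)),((199,486),(185,300)),((292,476),(275,331)),((384,467),(367,364))]): show('bay%d'%i,pt,ps,95)
for l,pt,ps in [('large',(232,220),(343,117)),('small',(319,223),(423,165)),('med',(421,207),(518,180))]: show(l,pt,ps,150)
show('batt',(521,206),(612,208))
for l,pt,ps in [('rackFL',(43,458),(70,224)),('rackFR',(437,416),(442,347)),('railFL',(163,200),(310,125)),('railFR',(560,168),(672,243)),('railNR',(572,262),(632,310)),('railNL',(172,295),(268,178))]: show(l,pt,ps)
# cable: scene pts -> points on ray at z 0..0.4 projected to top
for p in [(387,182),(392,165),(400,120),(407,60)]:
    print(p,[(z,np.round(onz('scene',p,z)[:2],2).tolist(),proj('top',onz('scene',p,z)).round().tolist()) for z in(0,.1,.2,.3)])
E
```

```text
bay0 [305.6 228.9] [289.3 222.3] 291 208 [0.4386 0.1248 0.0135] 0.0008406894191406001
bay1 [329.  226.5] [310.9 229.7] 290 217 [0.4445 0.0649 0.0137] 0.0019481236055763217
bay2 [352.5 224.1] [333.1 237.6] 286 230 [0.4505 0.0053 0.0134] 0.0019336727448448004
bay3 [375.8 221.7] [356.1 245.8] 283 243 [ 0.4563 -0.0542  0.0135] 0.0018939988954192785
large [337.5 161. ] [349.3 181. ] 104 237 [0.5985 0.0444 0.0759] 0.0004637526455638501
small [359.5 160.4] [370.9 192.1] 28 206 [ 0.6059 -0.0134  0.0585] 0.004388329340981368
med [385.  156.6] [394.7 197.1] 58 244 [ 0.6133 -0.0762  0.0642] 0.003168677933107274
batt [409.9 156.1] [417.6 206.6] 0 0 [ 0.6145 -0.138   0.0606] 0.0013521465201763335
rackFL [290.4 219.1] [282.1 210.6] 0 0 [0.4629 0.1641 0.0165] 0.0005326465556212987
rackFR [388.9 208.6] [375.1 241.4] 0 0 [ 0.4888 -0.0876  0.0188] 0.0016854343423260685
railFL [320.4 154.6] [342.1 185.9] 0 0 [0.6325 0.0849 0.0218] 0.004664193589752789
railFR [419.6 146.6] [432.6 215.4] 0 0 [ 0.6512 -0.1718  0.0211] 0.0008734703206672453
railNR [422.6 170.1] [422.6 232.1] 0 0 [ 0.5875 -0.1741  0.0155] 0.007557203202405931
railNL [322.6 178.4] [331.6 199.1] 0 0 [0.5691 0.0801 0.0194] 0.0027346516497535555
(387, 182) [(0, [0.75, -0.0], [354.0, 115.0]), (0.1, [0.62, -0.05], [377.0, 151.0]), (0.2, [0.48, -0.1], [405.0, 197.0]), (0.3, [0.35, -0.14], [442.0, 255.0])]
(392, 165) [(0, [0.84, 0.02], [345.0, 83.0]), (0.1, [0.69, -0.03], [368.0, 121.0]), (0.2, [0.55, -0.08], [397.0, 168.0]), (0.3, [0.4, -0.13], [434.0, 229.0])]
(400, 120) [(0, [1.13, 0.12], [309.0, -14.0]), (0.1, [0.94, 0.05], [333.0, 28.0]), (0.2, [0.75, -0.01], [363.0, 80.0]), (0.3, [0.56, -0.08], [402.0, 147.0])]
(407, 60) [(0, [1.76, 0.34], [236.0, -195.0]), (0.1, [1.48, 0.24], [262.0, -148.0]), (0.2, [1.19, 0.15], [295.0, -88.0]), (0.3, [0.91, 0.05], [337.0, -10.0])]
```

```bash
python3 - <<'E'
from h import *
np.set_printoptions(precision=4,suppress=True)
I={'top':cv2.imread('pics/t0.png'),'scene':cv2.imread('pics/s0.png')}
off={'top':(280,105),'scene':(265,155)}
def blob(n,p,r,thr):
    c=[(p[i]+.5)/4-.5+off[n][i] for i in(0,1)];u,v=[int(round(x)) for x in c]
    g=I[n][v-r:v+r+1,u-r:u+r+1].min(2)
    g=cv2.resize(g,None,fx=8,fy=8,interpolation=cv2.INTER_CUBIC)
    _,L,st,ce=cv2.connectedComponentsWithStats((g>thr).astype(np.uint8))
    k=1+np.argmax(st[1:,4])
    return ((ce[k][0]+.5)/8-.5+u-r,(ce[k][1]+.5)/8-.5+v-r),st[k][4]/64
for l,pt,ps,r,rs,z in [('large',(232,220),(343,117),8,6,.062),('small',(319,223),(423,165),5,3,.042),('med',(421,207),(518,180),6,5,.054),('bL',(512,207),(597,203),2,2,.06),('bR',(531,201),(623,206),2,2,.06)]:
  for thr in (140,170):
    a,na=blob('top',pt,r,thr);b,nb=blob('scene',ps,rs,thr)
    print(l,thr,np.round(a,1),np.round(b,1),round(na),round(nb),*tri('top',a,'scene',b),'top@z',onz('top',a,z),'sc@z',onz('scene',b,z))
# overlay of rail model check
a=.0725;c=np.array([.6105,-.0455])
A=np.array([[np.cos(a),-np.sin(a)],[np.sin(a),np.cos(a)]])
for y in(.09,.03,-.03,-.09): print('cup',c+A@[0,y])
for n in('top','scene'):
    out=I[n].copy();out=cv2.resize(out,None,fx=4,fy=4,interpolation=cv2.INTER_CUBIC)
    def poly(c,a,hx,hy,z,col,oy=0):
        A=np.array([[np.cos(a),-np.sin(a)],[np.sin(a),np.cos(a)]])
        P=[proj(n,[*(np.array(c)+A@[sx*hx,oy+sy*hy]),z]) for sx,sy in((1,1),(1,-1),(-1,-1),(-1,1))]
        cv2.polylines(out,[((np.array(P)+.5)*4-.5).round().astype(int)],1,True and col,1)
    poly(c,a,.033,.131,.009,(0,0,255))
    for y in(.09,.03,-.03,-.09):
        poly(c,a,.023,.023,.018,(0,255,255),y)
        poly([.4475,.0352],.0986,.023,.023,.016,(0,255,0),y)
    poly([.4475,.0352],.0986,.031,.128,.016,(0,0,255))
    o=off[n];cv2.imwrite(f'pics/o_{n}.png',out[o[1]*4:o[1]*4+560,o[0]*4:o[0]*4+700])
E
```

```text
large 140 [337.5 161. ] [350.2 182.2] 106 121 [0.6004 0.0435 0.0709] 0.0013918844240573595 top@z [0.6025 0.0438 0.062 ] sc@z [0.612  0.0484 0.062 ]
large 170 [337.5 161. ] [350.2 182.4] 92 104 [0.6004 0.0435 0.0704] 0.0011242182924832915 top@z [0.6024 0.0437 0.062 ] sc@z [0.6112 0.0481 0.062 ]
small 140 [359.5 160.4] [370.1 195.3] 29 38 [ 0.6083 -0.013   0.0467] 0.0011513736954963357 top@z [ 0.6093 -0.0129  0.042 ] sc@z [ 0.6144 -0.0111  0.042 ]
small 170 [359.5 160.4] [370.2 195.3] 22 33 [ 0.6084 -0.0131  0.0464] 0.001397970160913239 top@z [ 0.6092 -0.0129  0.042 ] sc@z [ 0.6143 -0.0115  0.042 ]
med 140 [385.  156.5] [394.3 198.2] 60 81 [ 0.6141 -0.0761  0.0603] 0.0016566152816167266 top@z [ 0.6154 -0.0762  0.054 ] sc@z [ 0.6225 -0.0743  0.054 ]
med 170 [385.  156.6] [394.  198.6] 52 66 [ 0.6141 -0.076   0.0592] 0.0009705588382513573 top@z [ 0.6153 -0.0763  0.054 ] sc@z [ 0.6209 -0.0743  0.054 ]
bL 140 [407.2 155.9] [414.3 204.3] 4 16 [ 0.6133 -0.1299  0.0653] 7.032543205197684e-05 top@z [ 0.6149 -0.1309  0.06  ] sc@z [ 0.6199 -0.1283  0.06  ]
bL 170 [407.3 155.9] [414.7 204.3] 3 11 [ 0.6137 -0.1303  0.065 ] 0.0005293395790691596 top@z [ 0.615  -0.1311  0.06  ] sc@z [ 0.6202 -0.129   0.06  ]
bR 140 [412.2 155. ] [420.3 205.6] 5 19 [ 0.6163 -0.1433  0.065 ] 0.0017551473340641486 top@z [ 0.6173 -0.1435  0.06  ] sc@z [ 0.6232 -0.1425  0.06  ]
bR 170 [412.2 154.9] [420.4 205.6] 3 14 [ 0.6165 -0.1433  0.0649] 0.001866707076977861 top@z [ 0.6174 -0.1435  0.06  ] sc@z [ 0.6233 -0.1427  0.06  ]
cup [0.604  0.0443]
cup [ 0.6083 -0.0156]
cup [ 0.6127 -0.0754]
cup [ 0.617  -0.1353]
```

View pics/o_top.png

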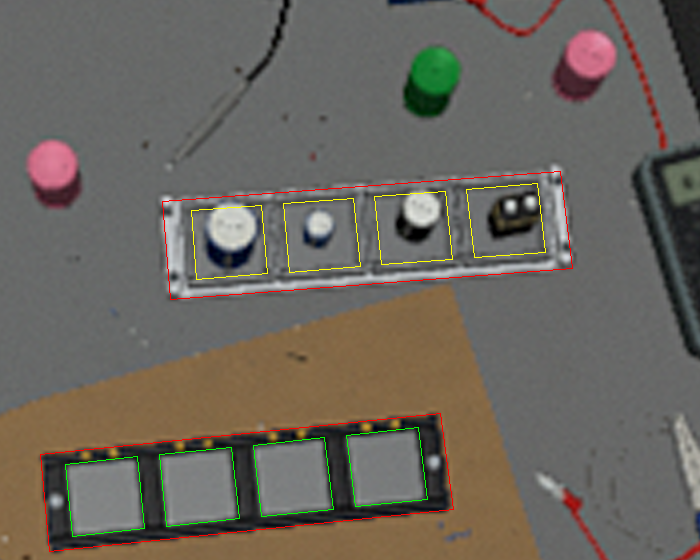

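View pics/o_scene.png

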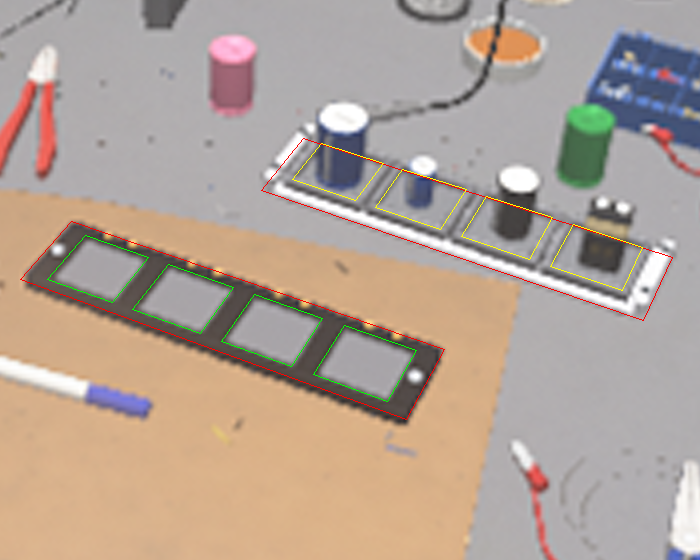

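Rail from left to right: large (blue, top px 337,161), small (blue, 359,160), medium (black, 385,157), battery (410,155). The pink caps at (293,147) and (427,119) and the green one at (389,124) stand off the rail, so I leave them alone. The overlays fit both racks, so I can move.

```bash
cat > plan.py <<'E'
# plan.py x y z yaw [x y z yaw ...]: prints shift/turn in move units, one call per waypoint, split when too long; starts from the measured pose
import sys
from h import *
s=manip.state();p=np.array(s['tool_pos']);R=np.array(s['tool_rot']);yaw=np.degrees(np.arctan2(R[1,1],R[0,1]))
print('t',round(s['time'],2),p.round(4),'yaw',round(yaw,2),'tilt',R[:,2].round(4),'gap',round(s['finger_gap']*88.1,1),'F',round(float(np.linalg.norm(s['contact_force'])),1),'grip',round(s['grasp_force'],1))
v=list(map(float,sys.argv[1:]))
for i in range(0,len(v),4):
    t=np.array(v[i:i+3]);ty=v[i+3];d=t-p;dy=ty-yaw
    n=int(max(np.ceil(np.linalg.norm(d)/.206),np.ceil(abs(dy)/30),1))
    for k in range(n):
        a=np.radians(yaw);u=d/n
        b=np.array([u@[np.sin(a),-np.cos(a),0],u@[np.cos(a),np.sin(a),0],-u[2]])/.25
        b=b.round(3);w=round(-dy/n/30,3)
        print(b.tolist(),w)
        bb=b*.25;p=p+bb[0]*np.array([np.sin(a),-np.cos(a),0])+bb[1]*np.array([np.cos(a),np.sin(a),0])-np.array([0,0,bb[2]])
        yaw-=w*30
E
python3 plan.py .602 .044 .18 5 .602 .044 .024 5 .602 .044 .1 5 .4563 -.0542 .1 5 .4563 -.0542 .022 5
```

```text
t 1.5 [ 0.1443 -0.6338  0.2387] yaw -77.18 tilt [-0.  0. -1.] gap 88.2 F 0.7 grip 0.0
[-0.597, -0.559, 0.059] -0.685
[-0.755, -0.314, 0.059] -0.685
[-0.817, -0.029, 0.059] -0.685
[-0.776, 0.26, 0.059] -0.685
[-0.001, -0.001, 0.623] 0.001
[0.0, 0.0, -0.304] -0.0
[0.341, -0.614, -0.0] -0.0
[-0.0, -0.0, 0.312] -0.0
```

```bash
sed -i 's/\[np.sin(a),-np.cos(a),0\]/[-np.sin(a),np.cos(a),0]/g' plan.py
python3 plan.py .602 .044 .18 5 .602 .044 .024 5 .602 .044 .1 5 .4563 -.0542 .1 5 .4563 -.0542 .022 5
```

```text
t 1.5 [ 0.1443 -0.6338  0.2387] yaw -77.18 tilt [-0.  0. -1.] gap 88.2 F 0.7 grip 0.0
[0.597, -0.559, 0.059] -0.685
[0.755, -0.314, 0.059] -0.685
[0.817, -0.029, 0.059] -0.685
[0.776, 0.26, 0.059] -0.685
[0.001, -0.001, 0.623] 0.001
[-0.0, 0.0, -0.304] -0.0
[-0.341, -0.614, -0.0] -0.0
[0.0, -0.0, 0.312] -0.0
```

drive_tool:
  increments:
    - {"delta_pos":[0.12,-0.112,0.012],"twist":[0,0,-0.137],"jaw":88}
    - {"delta_pos":[0.239,-0.224,0.024],"twist":[0,0,-0.274],"jaw":88}
    - {"delta_pos":[0.358,-0.335,0.035],"twist":[0,0,-0.411],"jaw":88}
    - {"delta_pos":[0.478,-0.447,0.047],"twist":[0,0,-0.548],"jaw":88}
    - {"delta_pos":[0.597,-0.559,0.059],"twist":[0,0,-0.685],"jaw":88}

```text
time: 1.92
tool_pos: [0.2596, -0.4628, 0.2241]
tool_rot: [[0.833, 0.553, 0.0], [0.553, -0.833, -0.001], [-0.0, 0.001, -1.0]]
contact_force: [0.5, -0.1, 0.1]
finger_gap: 0.997
grasp_force: 0.0
```

drive_tool:
  increments:
    - {"delta_pos":[0.151,-0.063,0.012],"twist":[0,0,-0.137],"jaw":88}
    - {"delta_pos":[0.302,-0.126,0.024],"twist":[0,0,-0.274],"jaw":88}
    - {"delta_pos":[0.453,-0.188,0.035],"twist":[0,0,-0.411],"jaw":88}
    - {"delta_pos":[0.604,-0.251,0.047],"twist":[0,0,-0.548],"jaw":88}
    - {"delta_pos":[0.755,-0.314,0.059],"twist":[0,0,-0.685],"jaw":88}

```text
time: 2.33
tool_pos: [0.374, -0.2934, 0.2095]
tool_rot: [[0.586, 0.81, 0.001], [0.81, -0.586, -0.001], [-0.0, 0.001, -1.0]]
contact_force: [1.4, -0.3, 1.0]
finger_gap: 0.999
grasp_force: 0.0
```

drive_tool:
  increments:
    - {"delta_pos":[0.163,-0.006,0.012],"twist":[0,0,-0.137],"jaw":88}
    - {"delta_pos":[0.327,-0.012,0.024],"twist":[0,0,-0.274],"jaw":88}
    - {"delta_pos":[0.49,-0.018,0.035],"twist":[0,0,-0.411],"jaw":88}
    - {"delta_pos":[0.654,-0.023,0.047],"twist":[0,0,-0.548],"jaw":88}
    - {"delta_pos":[0.817,-0.029,0.059],"twist":[0,0,-0.685],"jaw":88}

```text
time: 2.75
tool_pos: [0.4886, -0.124, 0.1947]
tool_rot: [[0.265, 0.964, 0.001], [0.964, -0.265, -0.0], [-0.0, 0.001, -1.0]]
contact_force: [1.0, -0.8, 0.4]
finger_gap: 0.996
grasp_force: 0.0
```

drive_tool:
  increments:
    - {"delta_pos":[0.194,0.065,0.015],"twist":[0,0,-0.171],"jaw":70}
    - {"delta_pos":[0.388,0.13,0.03],"twist":[0,0,-0.342],"jaw":70}
    - {"delta_pos":[0.582,0.195,0.045],"twist":[0,0,-0.514],"jaw":70}
    - {"delta_pos":[0.776,0.26,0.059],"twist":[0,0,-0.685],"jaw":70}
    - {"delta_pos":[0.776,0.26,0.059],"twist":[0,0,-0.685],"jaw":70}

```text
time: 3.17
tool_pos: [0.6033, 0.046, 0.1796]
tool_rot: [[-0.092, 0.996, 0.0], [0.996, 0.092, 0.0], [0.0, 0.0, -1.0]]
contact_force: [0.1, 0.0, 0.4]
finger_gap: 0.796
grasp_force: 0.0
```

```bash
python3 plan.py .602 .044 .024 5 .602 .044 .1 5 .4563 -.0542 .1 5 .4563 -.0542 .022 5; python3 -c "
from h import *
save('top','t1.png');save('scene','s1.png')
a=cv2.imread('pics/t1.png')[90:250,250:450];b=cv2.imread('pics/s1.png')[120:280,260:460]
cv2.imwrite('pics/c1.png',cv2.resize(np.hstack([a,b]),None,fx=2,fy=2,interpolation=cv2.INTER_CUBIC))"
```

```text
t 3.17 [0.6033 0.046  0.1796] yaw 5.3 tilt [ 3.e-04  4.e-04 -1.e+00] gap 70.2 F 0.4 grip 0.0
[-0.007, -0.006, 0.622] 0.01
[-0.0, 0.0, -0.304] -0.0
[-0.341, -0.615, 0.0] -0.0
[0.0, 0.0, 0.312] -0.0
```

View pics/c1.png

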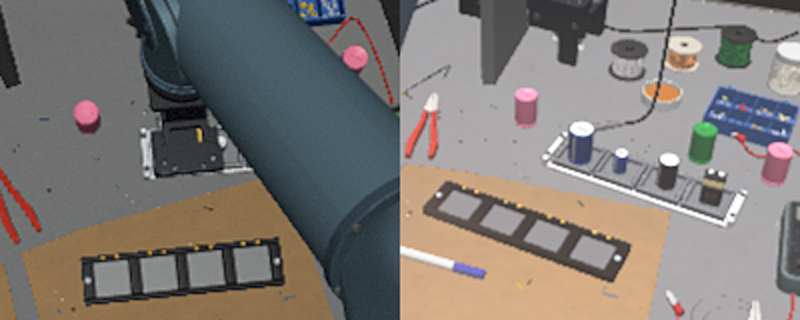

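The scene view (right half) shows the gripper above the large can at the left end of the rail, and nothing has moved. I descend and grip.

drive_tool:
  increments:
    - {"delta_pos":[-0.007,-0.006,0.15],"twist":[0,0,0.01],"jaw":70}
    - {"delta_pos":[-0.007,-0.006,0.3],"twist":[0,0,0.01],"jaw":70}
    - {"delta_pos":[-0.007,-0.006,0.45],"twist":[0,0,0.01],"jaw":70}
    - {"delta_pos":[-0.007,-0.006,0.56],"twist":[0,0,0.01],"jaw":70}
    - {"delta_pos":[-0.007,-0.006,0.622],"twist":[0,0,0.01],"jaw":70}

```text
time: 3.68
tool_pos: [0.5985, 0.0406, 0.0209]
tool_rot: [[-0.082, 0.997, -0.005], [0.997, 0.082, -0.001], [-0.001, -0.005, -1.0]]
contact_force: [-0.7, 0.6, -1.3]
finger_gap: 0.797
grasp_force: 0.0
```

drive_tool:
  increments:
    - {"delta_pos":[0,0,0],"twist":[0,0,0],"jaw":50}
    - {"delta_pos":[0,0,0],"twist":[0,0,0],"jaw":40}
    - {"delta_pos":[0,0,0],"twist":[0,0,0],"jaw":30}
    - {"delta_pos":[0,0,0],"twist":[0,0,0],"jaw":20}
    - {"delta_pos":[0,0,0],"twist":[0,0,0],"jaw":20}

```text
time: 4.1
tool_pos: [0.6022, 0.042, 0.026]
tool_rot: [[-0.082, 0.997, 0.003], [0.997, 0.082, 0.0], [-0.0, 0.003, -1.0]]
contact_force: [-0.5, 0.4, 0.2]
finger_gap: 0.44
grasp_force: 0.0
```

drive_tool:
  increments:
    - {"delta_pos":[0,0,0],"twist":[0,0,0],"jaw":20}
    - {"delta_pos":[0,0,0],"twist":[0,0,0],"jaw":20}
    - {"delta_pos":[0,0,0],"twist":[0,0,0],"jaw":20}
    - {"delta_pos":[0,0,0],"twist":[0,0,0],"jaw":20}
    - {"delta_pos":[0,0,0],"twist":[0,0,0],"jaw":20}

```text
time: 4.52
tool_pos: [0.6017, 0.042, 0.0254]
tool_rot: [[-0.082, 0.997, 0.002], [0.997, 0.082, -0.0], [-0.0, 0.002, -1.0]]
contact_force: [-1.4, -0.2, 7.2]
finger_gap: 0.354
grasp_force: 30.0
```

```bash
python3 plan.py .602 .042 .1 5 .4563 -.0542 .1 5 .4563 -.0542 .022 5
```

```text
t 4.52 [0.6017 0.042  0.0254] yaw 4.72 tilt [ 1.7e-03 -2.0e-04 -1.0e+00] gap 31.2 F 7.3 grip 30.0
[-0.0, 0.001, -0.298] -0.009
[-0.333, -0.614, -0.0] -0.0
[0.0, 0.0, 0.312] -0.0
```

drive_tool:
  increments:
    - {"delta_pos":[0,0,-0.04],"twist":[0,0,0],"jaw":20}
    - {"delta_pos":[0,0,-0.12],"twist":[0,0,0],"jaw":20}
    - {"delta_pos":[0,0,-0.22],"twist":[0,0,0],"jaw":20}
    - {"delta_pos":[0,0,-0.29],"twist":[0,0,0],"jaw":20}
    - {"delta_pos":[0,0,-0.3],"twist":[0,0,0],"jaw":20}

```text
time: 4.93
tool_pos: [0.603, 0.0425, 0.103]
tool_rot: [[-0.082, 0.997, 0.005], [0.997, 0.082, 0.001], [0.0, 0.006, -1.0]]
contact_force: [0.6, 0.8, -0.0]
finger_gap: 0.354
grasp_force: 30.0
```

drive_tool:
  increments:
    - {"delta_pos":[-0.05,-0.1,0],"twist":[0,0,0],"jaw":20}
    - {"delta_pos":[-0.13,-0.24,0],"twist":[0,0,0],"jaw":20}
    - {"delta_pos":[-0.22,-0.4,0],"twist":[0,0,0],"jaw":20}
    - {"delta_pos":[-0.3,-0.55,0],"twist":[0,0,0],"jaw":20}
    - {"delta_pos":[-0.333,-0.614,0],"twist":[0,0,0],"jaw":20}

```text
time: 5.35
tool_pos: [0.4496, -0.0564, 0.0983]
tool_rot: [[-0.08, 0.997, -0.005], [0.997, 0.08, -0.002], [-0.001, -0.005, -1.0]]
contact_force: [0.1, -1.4, -1.2]
finger_gap: 0.351
grasp_force: 30.0
```

drive_tool:
  increments:
    - {"delta_pos":[0,0,0.06],"twist":[0,0,0],"jaw":20}
    - {"delta_pos":[0,0,0.12],"twist":[0,0,0],"jaw":20}
    - {"delta_pos":[0,0,0.18],"twist":[0,0,0],"jaw":20}
    - {"delta_pos":[0,0,0.2],"twist":[0,0,0],"jaw":20}
    - {"delta_pos":[0,0,0.2],"twist":[0,0,0],"jaw":20}

```text
time: 5.77
tool_pos: [0.4535, -0.0535, 0.0481]
tool_rot: [[-0.083, 0.997, -0.003], [0.997, 0.083, 0.0], [0.001, -0.003, -1.0]]
contact_force: [-0.1, 1.1, -0.7]
finger_gap: 0.351
grasp_force: 30.0
```

```bash
python3 plan.py .4563 -.0542 .0235 5;python3 -c "
from h import *
save('top','t2.png');save('scene','s2.png')
a=cv2.imread('pics/t2.png')[170:270,270:420];b=cv2.imread('pics/s2.png')[170:270,260:410]
cv2.imwrite('pics/c2.png',cv2.resize(np.hstack([a,b]),None,fx=2.6,fy=2.6,interpolation=cv2.INTER_CUBIC))"
```

```text
t 5.77 [ 0.4535 -0.0535  0.0481] yaw 4.74 tilt [-2.8e-03  3.0e-04 -1.0e+00] gap 30.9 F 1.3 grip 30.0
[-0.004, 0.011, 0.099] -0.009
```

View pics/c2.png

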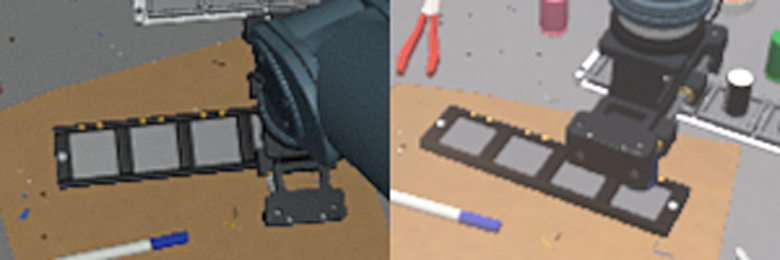

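drive_tool:
  increments:
    - {"delta_pos":[0,0,0],"twist":[0,0,0],"jaw":20}
    - {"delta_pos":[0,0,0.03],"twist":[0,0,0],"jaw":20}
    - {"delta_pos":[0,0,0.06],"twist":[0,0,0],"jaw":20}
    - {"delta_pos":[0,0,0.085],"twist":[0,0,0],"jaw":20}
    - {"delta_pos":[0,0,0.1],"twist":[0,0,0],"jaw":20}

```text
time: 6.28
tool_pos: [0.4542, -0.0536, 0.0233]
tool_rot: [[-0.082, 0.997, -0.001], [0.997, 0.082, -0.0], [0.0, -0.001, -1.0]]
contact_force: [-3.0, 1.2, 22.7]
finger_gap: 0.355
grasp_force: 30.0
```

drive_tool:
  increments:
    - {"delta_pos":[0,0,0],"twist":[0,0,0],"jaw":20}
    - {"delta_pos":[0,0,0],"twist":[0,0,0],"jaw":20}
    - {"delta_pos":[0,0,0.002],"twist":[0,0,0],"jaw":20}
    - {"delta_pos":[0,0,0.004],"twist":[0,0,0],"jaw":20}
    - {"delta_pos":[0,0,0.004],"twist":[0,0,0],"jaw":20}

```text
time: 6.7
tool_pos: [0.4547, -0.0536, 0.0233]
tool_rot: [[-0.082, 0.997, -0.0], [0.997, 0.082, -0.0], [-0.0, -0.0, -1.0]]
contact_force: [-0.7, 0.5, 2.5]
finger_gap: 0.352
grasp_force: 30.0
```

drive_tool:
  increments:
    - {"delta_pos":[0,0,0],"twist":[0,0,0],"jaw":60}
    - {"delta_pos":[0,0,0],"twist":[0,0,0],"jaw":60}
    - {"delta_pos":[0,0,0],"twist":[0,0,0],"jaw":60}
    - {"delta_pos":[0,0,0],"twist":[0,0,0],"jaw":60}
    - {"delta_pos":[0,0,0],"twist":[0,0,0],"jaw":60}

```text
time: 7.12
tool_pos: [0.4547, -0.0537, 0.0232]
tool_rot: [[-0.082, 0.997, -0.0], [0.997, 0.082, 0.0], [0.0, -0.0, -1.0]]
contact_force: [-0.5, 1.0, 0.8]
finger_gap: 0.68
grasp_force: 0.0
```

drive_tool:
  increments:
    - {"delta_pos":[0,0,-0.04],"twist":[0,0,0],"jaw":60}
    - {"delta_pos":[0,0,-0.12],"twist":[0,0,0],"jaw":60}
    - {"delta_pos":[0,0,-0.22],"twist":[0,0,0],"jaw":60}
    - {"delta_pos":[0,0,-0.3],"twist":[0,0,0],"jaw":60}
    - {"delta_pos":[0,0,-0.32],"twist":[0,0,0],"jaw":60}

```text
time: 7.53
tool_pos: [0.4564, -0.0537, 0.1063]
tool_rot: [[-0.082, 0.997, 0.004], [0.997, 0.082, -0.001], [-0.001, 0.004, -1.0]]
contact_force: [0.9, -1.5, 0.4]
finger_gap: 0.68
grasp_force: 0.0
```

```bash
python3 plan.py .609 -.013 .103 5 .609 -.013 .024 5; python3 plan.py .602 -.013 .103 5 .4505 .0053 .103 5| tail -2
```

```text
t 7.53 [ 0.4564 -0.0537  0.1063] yaw 4.72 tilt [ 4.3e-03 -6.0e-04 -1.0e+00] gap 59.9 F 1.8 grip 0.0
[0.112, 0.622, 0.013] -0.009
[-0.0, -0.0, 0.316] -0.0
[0.114, 0.594, 0.013] -0.009
[0.126, -0.597, 0.0] -0.0
```

drive_tool:
  increments:
    - {"delta_pos":[0.02,0.12,0],"twist":[0,0,0],"jaw":60}
    - {"delta_pos":[0.05,0.28,0],"twist":[0,0,0],"jaw":60}
    - {"delta_pos":[0.08,0.44,0],"twist":[0,0,0],"jaw":60}
    - {"delta_pos":[0.105,0.58,0],"twist":[0,0,0],"jaw":60}
    - {"delta_pos":[0.112,0.625,0],"twist":[0,0,0],"jaw":60}

```text
time: 7.95
tool_pos: [0.6127, -0.0105, 0.1036]
tool_rot: [[-0.084, 0.996, 0.004], [0.997, 0.084, 0.002], [0.002, 0.004, -1.0]]
contact_force: [0.3, 1.0, 0.2]
finger_gap: 0.679
grasp_force: 0.0
```

drive_tool:
  increments:
    - {"delta_pos":[0,0,0],"twist":[0,0,0],"jaw":60}
    - {"delta_pos":[0,0,0.1],"twist":[0,0,0],"jaw":60}
    - {"delta_pos":[0,0,0.2],"twist":[0,0,0],"jaw":60}
    - {"delta_pos":[0,0,0.28],"twist":[0,0,0],"jaw":60}
    - {"delta_pos":[0,0,0.31],"twist":[0,0,0],"jaw":60}

```text
time: 8.37
tool_pos: [0.6045, -0.0137, 0.0227]
tool_rot: [[-0.082, 0.997, -0.006], [0.997, 0.082, -0.001], [-0.0, -0.006, -1.0]]
contact_force: [0.1, 0.4, -0.6]
finger_gap: 0.682
grasp_force: 0.0
```

drive_tool:
  increments:
    - {"delta_pos":[0,0,0.005],"twist":[0,0,0],"jaw":50}
    - {"delta_pos":[0,0,0.008],"twist":[0,0,0],"jaw":40}
    - {"delta_pos":[0,0,0.008],"twist":[0,0,0],"jaw":30}
    - {"delta_pos":[0,0,0.008],"twist":[0,0,0],"jaw":20}
    - {"delta_pos":[0,0,0.008],"twist":[0,0,0],"jaw":10}

```text
time: 8.78
tool_pos: [0.6089, -0.0129, 0.0249]
tool_rot: [[-0.082, 0.997, 0.002], [0.997, 0.082, -0.0], [-0.0, 0.002, -1.0]]
contact_force: [-0.1, -0.6, -0.5]
finger_gap: 0.325
grasp_force: 0.0
```

drive_tool:
  increments:
    - {"delta_pos":[0,0,0],"twist":[0,0,0],"jaw":8}
    - {"delta_pos":[0,0,0],"twist":[0,0,0],"jaw":8}
    - {"delta_pos":[0,0,0],"twist":[0,0,0],"jaw":8}
    - {"delta_pos":[0,0,0],"twist":[0,0,0],"jaw":8}
    - {"delta_pos":[0,0,0],"twist":[0,0,0],"jaw":8}

```text
time: 9.2
tool_pos: [0.6086, -0.0128, 0.0243]
tool_rot: [[-0.082, 0.997, 0.001], [0.997, 0.082, -0.0], [-0.0, 0.001, -1.0]]
contact_force: [-0.6, -0.3, 5.2]
finger_gap: 0.195
grasp_force: 30.0
```

```bash
python3 plan.py .609 -.013 .1 5 .4505 .0053 .1 5 .4505 .0053 .023 5
```

```text
t 9.2 [ 0.6086 -0.0128  0.0243] yaw 4.72 tilt [ 8.e-04 -1.e-04 -1.e+00] gap 17.2 F 5.2 grip 30.0
[-0.001, 0.002, -0.303] -0.009
[0.128, -0.626, 0.0] -0.0
[0.0, 0.0, 0.308] -0.0
```

drive_tool:
  increments:
    - {"delta_pos":[0,0,-0.04],"twist":[0,0,0],"jaw":8}
    - {"delta_pos":[0,0,-0.12],"twist":[0,0,0],"jaw":8}
    - {"delta_pos":[0,0,-0.22],"twist":[0,0,0],"jaw":8}
    - {"delta_pos":[0,0,-0.29],"twist":[0,0,0],"jaw":8}
    - {"delta_pos":[0,0,-0.3],"twist":[0,0,0],"jaw":8}

```text
time: 9.62
tool_pos: [0.6102, -0.0125, 0.1023]
tool_rot: [[-0.082, 0.997, 0.005], [0.997, 0.082, 0.0], [-0.0, 0.005, -1.0]]
contact_force: [0.7, -0.1, -1.5]
finger_gap: 0.194
grasp_force: 30.0
```

drive_tool:
  increments:
    - {"delta_pos":[0.02,-0.1,0],"twist":[0,0,0],"jaw":8}
    - {"delta_pos":[0.05,-0.25,0],"twist":[0,0,0],"jaw":8}
    - {"delta_pos":[0.085,-0.41,0],"twist":[0,0,0],"jaw":8}
    - {"delta_pos":[0.115,-0.56,0],"twist":[0,0,0],"jaw":8}
    - {"delta_pos":[0.128,-0.625,0],"twist":[0,0,0],"jaw":8}

```text
time: 10.03
tool_pos: [0.4435, 0.0062, 0.0977]
tool_rot: [[-0.084, 0.996, -0.006], [0.996, 0.084, -0.001], [-0.001, -0.006, -1.0]]
contact_force: [0.6, 0.3, -0.1]
finger_gap: 0.194
grasp_force: 30.0
```

drive_tool:
  increments:
    - {"delta_pos":[0,0,0.04],"twist":[0,0,0],"jaw":8}
    - {"delta_pos":[0,0,0.1],"twist":[0,0,0],"jaw":8}
    - {"delta_pos":[0,0,0.17],"twist":[0,0,0],"jaw":8}
    - {"delta_pos":[0,0,0.22],"twist":[0,0,0],"jaw":8}
    - {"delta_pos":[0,0,0.24],"twist":[0,0,0],"jaw":8}

```text
time: 10.45
tool_pos: [0.4494, 0.0061, 0.0368]
tool_rot: [[-0.082, 0.997, -0.002], [0.997, 0.082, 0.0], [0.0, -0.002, -1.0]]
contact_force: [-0.7, 0.1, -0.2]
finger_gap: 0.191
grasp_force: 30.0
```

drive_tool:
  increments:
    - {"delta_pos":[0,0,0],"twist":[0,0,0],"jaw":8}
    - {"delta_pos":[0,0,0.02],"twist":[0,0,0],"jaw":8}
    - {"delta_pos":[0,0,0.04],"twist":[0,0,0],"jaw":8}
    - {"delta_pos":[0,0,0.055],"twist":[0,0,0],"jaw":8}
    - {"delta_pos":[0,0,0.06],"twist":[0,0,0],"jaw":8}

```text
time: 10.87
tool_pos: [0.4498, 0.0061, 0.0234]
tool_rot: [[-0.082, 0.997, -0.0], [0.997, 0.082, -0.0], [-0.0, -0.0, -1.0]]
contact_force: [1.0, -0.3, 0.0]
finger_gap: 0.191
grasp_force: 30.0
```

drive_tool:
  increments:
    - {"delta_pos":[0,0,0.002],"twist":[0,0,0],"jaw":8}
    - {"delta_pos":[0,0,0.004],"twist":[0,0,0],"jaw":8}
    - {"delta_pos":[0,0,0.006],"twist":[0,0,0],"jaw":8}
    - {"delta_pos":[0,0,0.008],"twist":[0,0,0],"jaw":8}
    - {"delta_pos":[0,0,0.008],"twist":[0,0,0],"jaw":8}

```text
time: 11.28
tool_pos: [0.45, 0.0062, 0.0222]
tool_rot: [[-0.082, 0.997, 0.001], [0.997, 0.082, -0.0], [-0.0, 0.0, -1.0]]
contact_force: [-1.0, -0.6, 7.0]
finger_gap: 0.193
grasp_force: 30.0
```

drive_tool:
  increments:
    - {"delta_pos":[0,0,0],"twist":[0,0,0],"jaw":55}
    - {"delta_pos":[0,0,0],"twist":[0,0,0],"jaw":55}
    - {"delta_pos":[0,0,0],"twist":[0,0,0],"jaw":55}
    - {"delta_pos":[0,0,0],"twist":[0,0,0],"jaw":55}
    - {"delta_pos":[0,0,0],"twist":[0,0,0],"jaw":55}

```text
time: 11.7
tool_pos: [0.4498, 0.0062, 0.0217]
tool_rot: [[-0.082, 0.997, -0.0], [0.997, 0.082, 0.0], [0.0, -0.0, -1.0]]
contact_force: [0.3, -0.4, 0.9]
finger_gap: 0.546
grasp_force: 0.0
```

drive_tool:
  increments:
    - {"delta_pos":[0,0,-0.04],"twist":[0,0,0],"jaw":60}
    - {"delta_pos":[0,0,-0.12],"twist":[0,0,0],"jaw":60}
    - {"delta_pos":[0,0,-0.22],"twist":[0,0,0],"jaw":60}
    - {"delta_pos":[0,0,-0.3],"twist":[0,0,0],"jaw":60}
    - {"delta_pos":[0,0,-0.32],"twist":[0,0,0],"jaw":60}

```text
time: 12.12
tool_pos: [0.4514, 0.0063, 0.1047]
tool_rot: [[-0.082, 0.997, 0.004], [0.997, 0.082, -0.0], [-0.0, 0.004, -1.0]]
contact_force: [0.8, 0.9, 0.6]
finger_gap: 0.682
grasp_force: 0.0
```

```bash
python3 plan.py .615 -.076 .102 5 .615 -.076 .024 5;python3 -c "
from h import *
save('top','t3.png');save('scene','s3.png')
a=cv2.imread('pics/t3.png')[120:270,270:430];b=cv2.imread('pics/s3.png')[150:300,280:440]
cv2.imwrite('pics/c3.png',cv2.resize(np.hstack([a,b]),None,fx=2.5,fy=2.5,interpolation=cv2.INTER_CUBIC))"
```

```text
t 12.12 [0.4514 0.0063 0.1047] yaw 4.72 tilt [ 4.3e-03 -1.0e-04 -1.0e+00] gap 60.1 F 1.4 grip 0.0
[-0.382, 0.625, 0.011] -0.009
[0.0, 0.0, 0.312] -0.0
```

View pics/c3.png

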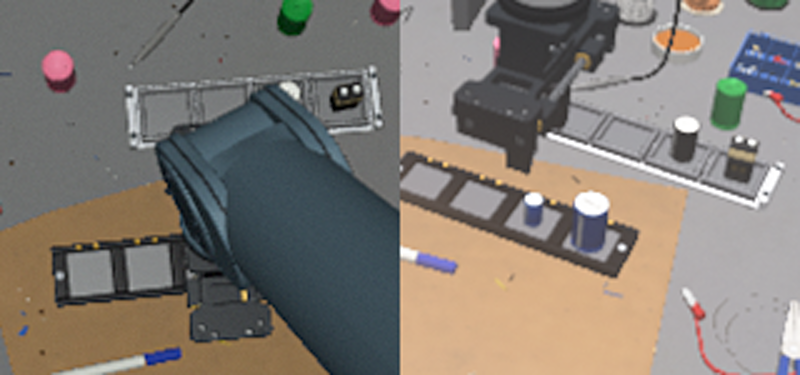

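The large can (scene crop 590,225) and the small one (533,210) stand upright in the right-hand two bays. The medium is next.

drive_tool:
  increments:
    - {"delta_pos":[-0.07,0.11,0],"twist":[0,0,0],"jaw":60}
    - {"delta_pos":[-0.16,0.26,0],"twist":[0,0,0],"jaw":60}
    - {"delta_pos":[-0.25,0.41,0],"twist":[0,0,0],"jaw":60}
    - {"delta_pos":[-0.34,0.56,0],"twist":[0,0,0],"jaw":60}
    - {"delta_pos":[-0.382,0.629,0],"twist":[0,0,0],"jaw":60}

```text
time: 12.63
tool_pos: [0.6168, -0.0788, 0.1003]
tool_rot: [[-0.08, 0.997, 0.0], [0.997, 0.08, -0.001], [-0.001, -0.0, -1.0]]
contact_force: [0.4, 0.2, 0.5]
finger_gap: 0.678
grasp_force: 0.0
```

drive_tool:
  increments:
    - {"delta_pos":[0,0,0],"twist":[0,0,0],"jaw":60}
    - {"delta_pos":[0,0,0.1],"twist":[0,0,0],"jaw":60}
    - {"delta_pos":[0,0,0.2],"twist":[0,0,0],"jaw":60}
    - {"delta_pos":[0,0,0.28],"twist":[0,0,0],"jaw":60}
    - {"delta_pos":[0,0,0.305],"twist":[0,0,0],"jaw":60}

```text
time: 13.05
tool_pos: [0.6106, -0.0755, 0.0211]
tool_rot: [[-0.083, 0.997, -0.007], [0.997, 0.083, 0.0], [0.001, -0.007, -1.0]]
contact_force: [-0.9, -0.3, 0.3]
finger_gap: 0.678
grasp_force: 0.0
```

drive_tool:
  increments:
    - {"delta_pos":[0,0,0.003],"twist":[0,0,0],"jaw":50}
    - {"delta_pos":[0,0,0.003],"twist":[0,0,0],"jaw":40}
    - {"delta_pos":[0,0,0.003],"twist":[0,0,0],"jaw":30}
    - {"delta_pos":[0,0,0.003],"twist":[0,0,0],"jaw":20}
    - {"delta_pos":[0,0,0.003],"twist":[0,0,0],"jaw":15}

```text
time: 13.47
tool_pos: [0.6151, -0.0761, 0.0259]
tool_rot: [[-0.082, 0.997, 0.002], [0.997, 0.082, -0.0], [-0.0, 0.002, -1.0]]
contact_force: [0.3, 0.2, -0.1]
finger_gap: 0.326
grasp_force: 0.0
```

drive_tool:
  increments:
    - {"delta_pos":[0,0,0],"twist":[0,0,0],"jaw":14}
    - {"delta_pos":[0,0,0],"twist":[0,0,0],"jaw":14}
    - {"delta_pos":[0,0,0],"twist":[0,0,0],"jaw":14}
    - {"delta_pos":[0,0,0],"twist":[0,0,0],"jaw":14}
    - {"delta_pos":[0,0,0],"twist":[0,0,0],"jaw":14}

```text
time: 13.88
tool_pos: [0.615, -0.0761, 0.0256]
tool_rot: [[-0.082, 0.997, 0.001], [0.997, 0.082, -0.0], [-0.0, 0.001, -1.0]]
contact_force: [-1.4, -0.3, 5.7]
finger_gap: 0.273
grasp_force: 30.0
```

```bash
python3 plan.py .615 -.076 .1 5 .4445 .0649 .1 5 .4445 .0649 .023 5
```

```text
t 13.88 [ 0.615  -0.0761  0.0256] yaw 4.72 tilt [ 1.3e-03 -3.0e-04 -1.0e+00] gap 24.0 F 5.9 grip 30.0
[0.001, -0.0, -0.297] -0.009
[0.31, -0.315, -0.0] -0.0
[0.31, -0.315, -0.0] -0.0
[0.0, -0.0, 0.308] -0.0
```

drive_tool:
  increments:
    - {"delta_pos":[0,0,-0.04],"twist":[0,0,0],"jaw":14}
    - {"delta_pos":[0,0,-0.12],"twist":[0,0,0],"jaw":14}
    - {"delta_pos":[0,0,-0.22],"twist":[0,0,0],"jaw":14}
    - {"delta_pos":[0,0,-0.29],"twist":[0,0,0],"jaw":14}
    - {"delta_pos":[0,0,-0.3],"twist":[0,0,0],"jaw":14}

```text
time: 14.3
tool_pos: [0.6165, -0.076, 0.1035]
tool_rot: [[-0.082, 0.997, 0.005], [0.997, 0.082, -0.0], [-0.001, 0.005, -1.0]]
contact_force: [0.3, -0.1, -0.3]
finger_gap: 0.274
grasp_force: 30.0
```

drive_tool:
  increments:
    - {"delta_pos":[0.05,-0.05,0],"twist":[0,0,0],"jaw":14}
    - {"delta_pos":[0.13,-0.13,0],"twist":[0,0,0],"jaw":14}
    - {"delta_pos":[0.22,-0.22,0],"twist":[0,0,0],"jaw":14}
    - {"delta_pos":[0.32,-0.32,0],"twist":[0,0,0],"jaw":14}
    - {"delta_pos":[0.42,-0.42,0],"twist":[0,0,0],"jaw":14}

```text
time: 14.72
tool_pos: [0.4994, 0.0205, 0.0993]
tool_rot: [[-0.081, 0.997, -0.001], [0.997, 0.081, 0.0], [0.0, -0.001, -1.0]]
contact_force: [-0.2, 1.6, -0.7]
finger_gap: 0.275
grasp_force: 30.0
```

drive_tool:
  increments:
    - {"delta_pos":[0.09,-0.1,0],"twist":[0,0,0],"jaw":14}
    - {"delta_pos":[0.16,-0.17,0],"twist":[0,0,0],"jaw":14}
    - {"delta_pos":[0.2,-0.21,0],"twist":[0,0,0],"jaw":14}
    - {"delta_pos":[0.2,-0.21,0.03],"twist":[0,0,0],"jaw":14}
    - {"delta_pos":[0.2,-0.21,0.08],"twist":[0,0,0],"jaw":14}

```text
time: 15.13
tool_pos: [0.4451, 0.0658, 0.0799]
tool_rot: [[-0.084, 0.996, 0.002], [0.996, 0.084, -0.0], [-0.0, 0.002, -1.0]]
contact_force: [0.3, -1.2, -0.1]
finger_gap: 0.274
grasp_force: 30.0
```

drive_tool:
  increments:
    - {"delta_pos":[0,0,0.05],"twist":[0,0,0],"jaw":14}
    - {"delta_pos":[0,0,0.1],"twist":[0,0,0],"jaw":14}
    - {"delta_pos":[0,0,0.14],"twist":[0,0,0],"jaw":14}
    - {"delta_pos":[0,0,0.17],"twist":[0,0,0],"jaw":14}
    - {"delta_pos":[0,0,0.18],"twist":[0,0,0],"jaw":14}

```text
time: 15.55
tool_pos: [0.4442, 0.065, 0.0334]
tool_rot: [[-0.082, 0.997, -0.002], [0.997, 0.082, -0.0], [-0.0, -0.002, -1.0]]
contact_force: [-0.7, -1.4, -0.9]
finger_gap: 0.273
grasp_force: 30.0
```

drive_tool:
  increments:
    - {"delta_pos":[0,0,0],"twist":[0,0,0],"jaw":14}
    - {"delta_pos":[0,0,0.015],"twist":[0,0,0],"jaw":14}
    - {"delta_pos":[0,0,0.03],"twist":[0,0,0],"jaw":14}
    - {"delta_pos":[0,0,0.038],"twist":[0,0,0],"jaw":14}
    - {"delta_pos":[0,0,0.04],"twist":[0,0,0],"jaw":14}

```text
time: 15.97
tool_pos: [0.4446, 0.0654, 0.0246]
tool_rot: [[-0.082, 0.997, -0.0], [0.997, 0.082, -0.0], [-0.0, -0.0, -1.0]]
contact_force: [0.1, -0.4, -0.2]
finger_gap: 0.27
grasp_force: 30.0
```

drive_tool:
  increments:
    - {"delta_pos":[0,0,0.002],"twist":[0,0,0],"jaw":14}
    - {"delta_pos":[0,0,0.004],"twist":[0,0,0],"jaw":14}
    - {"delta_pos":[0,0,0.006],"twist":[0,0,0],"jaw":14}
    - {"delta_pos":[0,0,0.008],"twist":[0,0,0],"jaw":14}
    - {"delta_pos":[0,0,0.008],"twist":[0,0,0],"jaw":14}

```text
time: 16.38
tool_pos: [0.4448, 0.0655, 0.0235]
tool_rot: [[-0.083, 0.997, 0.001], [0.997, 0.083, -0.001], [-0.001, 0.0, -1.0]]
contact_force: [-3.9, -0.2, 12.8]
finger_gap: 0.271
grasp_force: 30.0
```

drive_tool:
  increments:
    - {"delta_pos":[0,0,0],"twist":[0,0,0],"jaw":60}
    - {"delta_pos":[0,0,0],"twist":[0,0,0],"jaw":60}
    - {"delta_pos":[0,0,0],"twist":[0,0,0],"jaw":60}
    - {"delta_pos":[0,0,0],"twist":[0,0,0],"jaw":60}
    - {"delta_pos":[0,0,0],"twist":[0,0,0],"jaw":60}

```text
time: 16.8
tool_pos: [0.4446, 0.0655, 0.0226]
tool_rot: [[-0.082, 0.997, -0.0], [0.997, 0.082, 0.0], [0.0, -0.0, -1.0]]
contact_force: [-0.5, 0.4, 0.3]
finger_gap: 0.624
grasp_force: 0.0
```

drive_tool:
  increments:
    - {"delta_pos":[0,0,-0.04],"twist":[0,0,0],"jaw":60}
    - {"delta_pos":[0,0,-0.12],"twist":[0,0,0],"jaw":60}
    - {"delta_pos":[0,0,-0.22],"twist":[0,0,0],"jaw":60}
    - {"delta_pos":[0,0,-0.3],"twist":[0,0,0],"jaw":60}
    - {"delta_pos":[0,0,-0.32],"twist":[0,0,0],"jaw":60}

```text
time: 17.22
tool_pos: [0.4462, 0.0658, 0.1057]
tool_rot: [[-0.082, 0.997, 0.004], [0.997, 0.082, 0.001], [0.0, 0.004, -1.0]]
contact_force: [0.3, 0.4, -0.4]
finger_gap: 0.678
grasp_force: 0.0
```

```bash
python3 plan.py .616 -.137 .102 10.5 .616 -.137 .024 10.5;python3 -c "
from h import *
save('top','t4.png');save('scene','s4.png')
a=cv2.imread('pics/t4.png')[140:180,385:433];b=cv2.imread('pics/s4.png')[195:235,392:440]
cv2.imwrite('pics/c4.png',cv2.resize(np.hstack([a,b]),None,fx=8,fy=8,interpolation=cv2.INTER_CUBIC))"
```

```text
t 17.22 [0.4462 0.0658 0.1057] yaw 4.72 tilt [ 4.2e-03  5.0e-04 -1.0e+00] gap 59.7 F 0.6 grip 0.0
[-0.432, 0.305, 0.007] -0.096
[-0.447, 0.283, 0.007] -0.096
[-0.0, -0.0, 0.313] -0.001
```

View pics/c4.png

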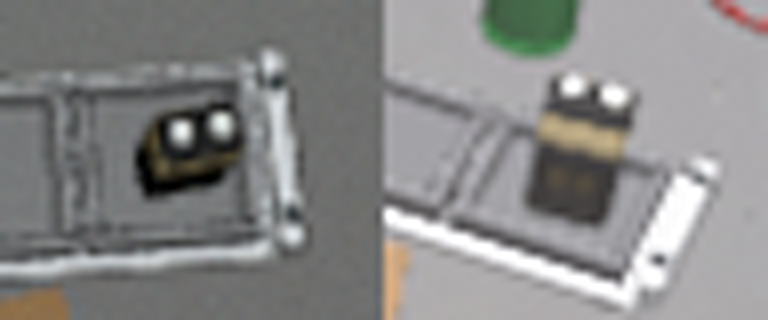

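Battery confirmed: its terminals slope about 0.2 rad in the top view (crop 180,134 to 219,126), so I grip at a yaw of about 11°.

drive_tool:
  increments:
    - {"delta_pos":[-0.06,0.04,0],"twist":[0,0,-0.02],"jaw":60}
    - {"delta_pos":[-0.15,0.105,0],"twist":[0,0,-0.04],"jaw":60}
    - {"delta_pos":[-0.24,0.17,0],"twist":[0,0,-0.06],"jaw":60}
    - {"delta_pos":[-0.34,0.24,0],"twist":[0,0,-0.08],"jaw":60}
    - {"delta_pos":[-0.432,0.308,0],"twist":[0,0,-0.105],"jaw":60}

```text
time: 17.73
tool_pos: [0.5301, -0.0373, 0.1014]
tool_rot: [[-0.138, 0.99, -0.002], [0.99, 0.138, -0.0], [-0.0, -0.002, -1.0]]
contact_force: [0.1, -0.1, 0.4]
finger_gap: 0.68
grasp_force: 0.0
```

drive_tool:
  increments:
    - {"delta_pos":[-0.13,0.08,0],"twist":[0,0,-0.03],"jaw":60}
    - {"delta_pos":[-0.25,0.16,0],"twist":[0,0,-0.06],"jaw":60}
    - {"delta_pos":[-0.36,0.23,0],"twist":[0,0,-0.08],"jaw":60}
    - {"delta_pos":[-0.43,0.273,0],"twist":[0,0,-0.1],"jaw":60}
    - {"delta_pos":[-0.448,0.284,0],"twist":[0,0,-0.105],"jaw":60}

```text
time: 18.15
tool_pos: [0.6167, -0.1414, 0.1008]
tool_rot: [[-0.187, 0.982, -0.001], [0.982, 0.187, -0.002], [-0.001, -0.001, -1.0]]
contact_force: [-0.0, 0.7, -0.5]
finger_gap: 0.677
grasp_force: 0.0
```

drive_tool:
  increments:
    - {"delta_pos":[0,0,0],"twist":[0,0,0],"jaw":60}
    - {"delta_pos":[0,0,0.1],"twist":[0,0,0],"jaw":60}
    - {"delta_pos":[0,0,0.2],"twist":[0,0,0],"jaw":60}
    - {"delta_pos":[0,0,0.28],"twist":[0,0,0],"jaw":60}
    - {"delta_pos":[0,0,0.31],"twist":[0,0,0],"jaw":60}

```text
time: 18.57
tool_pos: [0.6125, -0.1345, 0.0218]
tool_rot: [[-0.194, 0.981, -0.006], [0.981, 0.194, 0.002], [0.003, -0.006, -1.0]]
contact_force: [-0.6, -0.3, -0.1]
finger_gap: 0.677
grasp_force: 0.0
```

drive_tool:
  increments:
    - {"delta_pos":[0,0,0.003],"twist":[0,0,0],"jaw":50}
    - {"delta_pos":[0,0,0.003],"twist":[0,0,0],"jaw":40}
    - {"delta_pos":[0,0,0.003],"twist":[0,0,0],"jaw":30}
    - {"delta_pos":[0,0,0.003],"twist":[0,0,0],"jaw":20}
    - {"delta_pos":[0,0,0.003],"twist":[0,0,0],"jaw":10}

```text
time: 18.98
tool_pos: [0.6167, -0.1371, 0.0257]
tool_rot: [[-0.191, 0.982, 0.002], [0.982, 0.191, -0.0], [-0.001, 0.002, -1.0]]
contact_force: [0.2, -0.2, 0.5]
finger_gap: 0.329
grasp_force: 0.0
```

drive_tool:
  increments:
    - {"delta_pos":[0,0,0],"twist":[0,0,0],"jaw":8}
    - {"delta_pos":[0,0,0],"twist":[0,0,0],"jaw":8}
    - {"delta_pos":[0,0,0],"twist":[0,0,0],"jaw":8}
    - {"delta_pos":[0,0,0],"twist":[0,0,0],"jaw":8}
    - {"delta_pos":[0,0,0],"twist":[0,0,0],"jaw":8}

```text
time: 19.4
tool_pos: [0.6163, -0.1372, 0.0251]
tool_rot: [[-0.191, 0.982, 0.001], [0.982, 0.191, -0.0], [-0.0, 0.001, -1.0]]
contact_force: [-0.6, 0.3, 6.6]
finger_gap: 0.195
grasp_force: 30.0
```

```bash
python3 plan.py .616 -.137 .1 11 .4386 .1248 .1 5.6
```

```text
t 19.4 [ 0.6163 -0.1372  0.0251] yaw 11.02 tilt [ 7.e-04 -3.e-04 -1.e+00] gap 17.2 F 6.6 grip 30.0
[0.001, -0.001, -0.3] 0.001
[0.582, -0.249, 0.0] 0.09
[0.569, -0.276, 0.0] 0.09
```

drive_tool:
  increments:
    - {"delta_pos":[0,0,-0.04],"twist":[0,0,0],"jaw":8}
    - {"delta_pos":[0,0,-0.12],"twist":[0,0,0],"jaw":8}
    - {"delta_pos":[0,0,-0.22],"twist":[0,0,0],"jaw":8}
    - {"delta_pos":[0,0,-0.29],"twist":[0,0,0],"jaw":8}
    - {"delta_pos":[0,0,-0.3],"twist":[0,0,0],"jaw":8}

```text
time: 19.82
tool_pos: [0.6181, -0.1372, 0.1031]
tool_rot: [[-0.191, 0.982, 0.005], [0.982, 0.191, -0.001], [-0.002, 0.005, -1.0]]
contact_force: [0.8, 0.9, 0.7]
finger_gap: 0.195
grasp_force: 30.0
```

drive_tool:
  increments:
    - {"delta_pos":[0.07,-0.03,0],"twist":[0,0,0.02],"jaw":8}
    - {"delta_pos":[0.19,-0.08,0],"twist":[0,0,0.04],"jaw":8}
    - {"delta_pos":[0.32,-0.137,0],"twist":[0,0,0.06],"jaw":8}
    - {"delta_pos":[0.45,-0.193,0],"twist":[0,0,0.08],"jaw":8}
    - {"delta_pos":[0.582,-0.25,0],"twist":[0,0,0.09],"jaw":8}

```text
time: 20.23
tool_pos: [0.5251, -0.0053, 0.0988]
tool_rot: [[-0.144, 0.99, -0.001], [0.99, 0.144, 0.0], [0.0, -0.001, -1.0]]
contact_force: [0.1, 2.1, -1.0]
finger_gap: 0.193
grasp_force: 30.0
```

drive_tool:
  increments:
    - {"delta_pos":[0.13,-0.063,0],"twist":[0,0,0.02],"jaw":8}
    - {"delta_pos":[0.27,-0.13,0],"twist":[0,0,0.05],"jaw":8}
    - {"delta_pos":[0.41,-0.2,0],"twist":[0,0,0.07],"jaw":8}
    - {"delta_pos":[0.53,-0.257,0],"twist":[0,0,0.09],"jaw":8}
    - {"delta_pos":[0.569,-0.276,0],"twist":[0,0,0.09],"jaw":8}

```text
time: 20.65
tool_pos: [0.4342, 0.1288, 0.0992]
tool_rot: [[-0.104, 0.995, -0.002], [0.995, 0.104, 0.002], [0.002, -0.002, -1.0]]
contact_force: [-0.8, -0.3, -0.3]
finger_gap: 0.193
grasp_force: 30.0
```

drive_tool:
  increments:
    - {"delta_pos":[0,0,0.02],"twist":[0,0,0],"jaw":8}
    - {"delta_pos":[0,0,0.08],"twist":[0,0,0],"jaw":8}
    - {"delta_pos":[0,0,0.16],"twist":[0,0,0],"jaw":8}
    - {"delta_pos":[0,0,0.22],"twist":[0,0,0],"jaw":8}
    - {"delta_pos":[0,0,0.24],"twist":[0,0,0],"jaw":8}

```text
time: 21.07
tool_pos: [0.4373, 0.1225, 0.0371]
tool_rot: [[-0.096, 0.995, -0.003], [0.995, 0.096, -0.002], [-0.001, -0.003, -1.0]]
contact_force: [0.6, -0.7, -0.7]
finger_gap: 0.193
grasp_force: 30.0
```

```bash
python3 plan.py .4386 .1248 .0231 5.6
```

```text
t 21.07 [0.4373 0.1225 0.0371] yaw 5.53 tilt [-0.003  -0.0018 -1.    ] gap 17.0 F 1.2 grip 30.0
[0.009, 0.006, 0.056] -0.002
```

drive_tool:
  increments:
    - {"delta_pos":[0,0,0],"twist":[0,0,0],"jaw":8}
    - {"delta_pos":[0,0,0.02],"twist":[0,0,0],"jaw":8}
    - {"delta_pos":[0,0,0.04],"twist":[0,0,0],"jaw":8}
    - {"delta_pos":[0,0,0.055],"twist":[0,0,0],"jaw":8}
    - {"delta_pos":[0,0,0.06],"twist":[0,0,0],"jaw":8}

```text
time: 21.48
tool_pos: [0.438, 0.1244, 0.0242]
tool_rot: [[-0.098, 0.995, 0.0], [0.995, 0.098, -0.0], [-0.0, 0.0, -1.0]]
contact_force: [-0.5, -0.4, -0.1]
finger_gap: 0.192
grasp_force: 30.0
```

drive_tool:
  increments:
    - {"delta_pos":[0,0,0.002],"twist":[0,0,0],"jaw":8}
    - {"delta_pos":[0,0,0.004],"twist":[0,0,0],"jaw":8}
    - {"delta_pos":[0,0,0.006],"twist":[0,0,0],"jaw":8}
    - {"delta_pos":[0,0,0.008],"twist":[0,0,0],"jaw":8}
    - {"delta_pos":[0,0,0.008],"twist":[0,0,0],"jaw":8}

```text
time: 21.9
tool_pos: [0.4381, 0.1247, 0.023]
tool_rot: [[-0.098, 0.995, 0.001], [0.995, 0.098, -0.0], [-0.0, 0.001, -1.0]]
contact_force: [-1.1, -0.0, 6.7]
finger_gap: 0.189
grasp_force: 30.0
```

drive_tool:
  increments:
    - {"delta_pos":[0,0,0],"twist":[0,0,0],"jaw":55}
    - {"delta_pos":[0,0,0],"twist":[0,0,0],"jaw":55}
    - {"delta_pos":[0,0,0],"twist":[0,0,0],"jaw":55}
    - {"delta_pos":[0,0,0],"twist":[0,0,0],"jaw":55}
    - {"delta_pos":[0,0,0],"twist":[0,0,0],"jaw":55}

```text
time: 22.32
tool_pos: [0.4379, 0.1246, 0.0224]
tool_rot: [[-0.098, 0.995, -0.0], [0.995, 0.098, 0.0], [0.0, -0.0, -1.0]]
contact_force: [-0.3, -0.5, 0.5]
finger_gap: 0.544
grasp_force: 0.0
```

drive_tool:
  increments:
    - {"delta_pos":[0,0,-0.06],"twist":[0,0,0],"jaw":55}
    - {"delta_pos":[0,0,-0.2],"twist":[0,0,0],"jaw":55}
    - {"delta_pos":[0,0,-0.35],"twist":[0,0,0],"jaw":55}
    - {"delta_pos":[0,0,-0.5],"twist":[0,0,0],"jaw":55}
    - {"delta_pos":[0,0,-0.6],"twist":[0,0,0],"jaw":55}

```text
time: 22.73
tool_pos: [0.4384, 0.1251, 0.1753]
tool_rot: [[-0.098, 0.995, 0.002], [0.995, 0.098, 0.001], [0.001, 0.002, -1.0]]
contact_force: [1.2, 0.1, -0.1]
finger_gap: 0.623
grasp_force: 0.0
```

drive_tool:
  increments:
    - {"delta_pos":[-0.1,0.04,0],"twist":[0,0,0],"jaw":55}
    - {"delta_pos":[-0.25,0.1,0],"twist":[0,0,0],"jaw":55}
    - {"delta_pos":[-0.4,0.16,0],"twist":[0,0,0],"jaw":55}
    - {"delta_pos":[-0.55,0.2,0],"twist":[0,0,0],"jaw":55}
    - {"delta_pos":[-0.7,0.2,0],"twist":[0,0,0],"jaw":55}

```text
time: 23.15
tool_pos: [0.5067, -0.0464, 0.1728]
tool_rot: [[-0.098, 0.995, 0.002], [0.995, 0.098, 0.0], [0.0, 0.002, -1.0]]
contact_force: [0.8, -1.1, 0.8]
finger_gap: 0.625
grasp_force: 0.0
```

drive_tool:
  increments:
    - {"delta_pos":[-0.15,0,0],"twist":[0,0,0],"jaw":55}
    - {"delta_pos":[-0.3,0,0],"twist":[0,0,0],"jaw":55}
    - {"delta_pos":[-0.42,0,0],"twist":[0,0,0],"jaw":55}
    - {"delta_pos":[-0.5,0,0],"twist":[0,0,0],"jaw":55}
    - {"delta_pos":[-0.5,0,0],"twist":[0,0,0],"jaw":55}

```text
time: 23.57
tool_pos: [0.5165, -0.175, 0.172]
tool_rot: [[-0.091, 0.996, -0.001], [0.996, 0.091, -0.002], [-0.002, -0.001, -1.0]]
contact_force: [-0.9, -0.5, 0.5]
finger_gap: 0.619
grasp_force: 0.0
```

```bash
python3 -c "
from h import *
save('top','t5.png');save('scene','s5.png')
a=cv2.imread('pics/t5.png')[140:270,270:430];b=cv2.imread('pics/s5.png')[150:280,265:425]
cv2.imwrite('pics/c5.png',cv2.resize(np.hstack([a,b]),None,fx=2.5,fy=2.5,interpolation=cv2.INTER_CUBIC))"
```

```text
(no output)
```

View pics/c5.png

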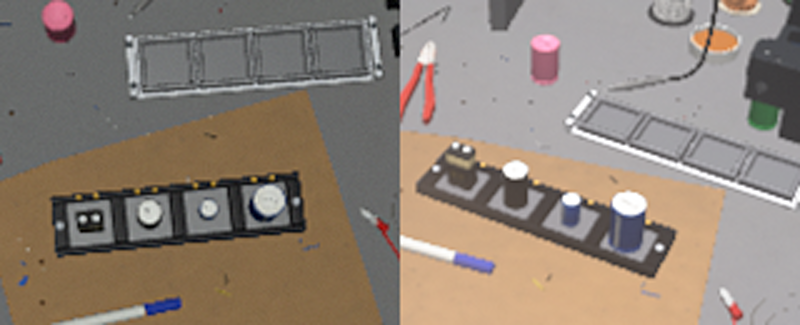

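All four stand upright in the bays. From left to right in the top crop: battery (90,222), medium (149,212), small (208,208), large (267,202). The gripper is clear of everything.

```bash
python3 -c "
from h import *
print(ticket.sign_off())"
```

```text
the job is handed in; nothing more can be done
None
```

All four parts now stand upright and released in the test rack in reverse order (battery, medium, small, large from left to right), and the job was handed in at about 24 s.

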